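# Set the cutting-length stop to the red mark

### The arm

A 6-joint arm with a two-finger parallel gripper is mounted at the origin on a cart in front of the work surface, level with it; the furniture and walls round the work are solid. World frame = base frame: x ahead of the robot, y to its left, z up, the work surface at z = 0. Lengths are in mm, angles in rad, forces in N, time in s.
With the tool pointing down it reaches from about 275 to 1000 mm from the base axis. Payload 8.4 kg.
Tool frame: the origin (TCP) lies at the very end of the fingers, on their centre line; the grasp point (between the pads) lies 19 mm behind it; z points along the fingers, y is the line along which they close (so a half turn about z gives the same grasp; the last joint's range is limited). The gripper opens to 85 mm and grips with 20 to 120 N. Pads are 22 mm wide; open, the fingers measure 114 mm over their backs; the gripper's body (76 mm by 85 mm) begins 54 mm behind the grasp point. The pads swing forward as they close: fully open they stand 13 mm farther back than shut.
Start: joints at [1.221, 0.353, 1.633, -0, 1.155, -0.002], TCP at [213.018, 587.581, 231.281] pointing down, gripper open.
Joint ranges: [-2.63, 2.63], [-0.92, 2.1], [0.06, 2.66], [-1.3, 4.44], [0, 2.69], [-3.02, 3.02]. Speed limits (rad/s): [2.22, 2.22, 2.79, 3.14, 3.14, 3.14].

### API

Orientations are given as a unit quaternion [x, y, z, w].
In Python, from workcell import telemetry, cams, ticket, nets gives the robot as it stands. The module is installed in compiled form; this text tells all that it offers.
- The arm moves only by the tool step_arm, never from a script. Its argument "rows" is a list of rows, each a list of 7 numbers: the shift along the world's x, y, z scaled (see below), then the turn, a rotation vector about the world's x, y, z scaled (see below), then the gripper command: -1 is shut, 1 is fully open, values between are in proportion. In form: [[tx, ty, tz, rx, ry, rz, grip], ...]. A call has 1 to 20 rows; each row shifts and turns the commanded pose from where the row before left it; what a row does not reach is not made up. The controller multiplies each number of a shift by 15 cm and each number of a turn by pi rad. A row lasts 1/10 s, in which the tool goes at most 50 mm and 8.59 degrees, less where a joint would pass 70% of its speed; a pose out of reach is approached as far as the arm can. A call with a number of a shift or a turn outside -1 to 1 is refused whole. A call with a gripper value outside its range is refused whole. The fingers move at their own pace and stop on an object; "newtons" is the grip in N (left out, the last holds). Time passes only in rows, so rows that do not move let the fingers close. It gives the time, the measured TCP pose, the force, the opening and the grip force at its end, in the units of the state.
- telemetry.observe(): the state, without advancing time (a new reading comes with each control period).
- cams.camera(name): name is "scene" or "top" or "wrist"; returns (picture, depth): 480x640x3 uint8, blue, green, red; 480x640 float32, mm along the optical axis (not along the pixel's ray), 0 where there is no reading.
- cams.camera_info(name): a dict with "intrinsics" (3x3 intrinsics, pixels), "k1" (the pictures are not rectified: a ray, as slopes to the right and down, at radius r is drawn at 1 + k1 r^2 times it, then the intrinsics apply), "R" (3x3) and "t" (3): a world point X has camera coordinates R X + t; the wrist camera has in their place "tool_from_camera" (4x4, takes a point from camera to tool coordinates, whose origin is the TCP and whose axes are the flange's). Camera axes: x right, y down, z forward; pixel columns grow to the right and rows downward; lengths in mm; the calibration is good to about 2 mm. A picture is of the moment at which its call begins: read the wrist's pose just before it. camera_info takes no time and is no camera call.
- ticket.job_done(): hands the job in; it is judged then, once.
Trained networks look in the newest picture that a camera, given by its name, has taken for a name from the list of things; names that differ only in an ending like _2 or _b are one class to them, and where a whole thing is asked for, a point or a joint stands for the part that bears it (a point fixed in the world has none). Each returns a list of dicts, best first, with "score" (0 to 1); they miss things now and then, are a little off and sometimes report something else, mostly with a low value. They report only what shows in the picture. A call takes as long as a camera call.
- nets.cut_out(camera, thing): "region" (480x640 bool, what is visible of it) and "box" ([left, top, right, bottom] in pixels, round what is visible of it).
The state is a dict: "time_s": time; "qpos": joint angles; "qd": joint speeds; "joint_efforts": joint torques, N m; "eef_pos": TCP position; "eef_rot": TCP orientation; "force": force on the tool from outside, world axes, zero at the start; "moment": the same for the moment, N m; "width": opening from 0.0 (shut) to 1.0 (fully open); "gripper_force": force on a finger pad.
Only numpy, scipy, OpenCV 4.12 (cv2) and the standard library are available. Lean on these libraries where they do the work, as an engineer would, in place of code of your own. Each camera call takes 0.05 s, during which the arm holds its last target. There are 200 camera calls.

### The job

Set the bread cutting guide to the length marked red: take the metal stop by its black knob, lift it clear of the wooden teeth, and set it down in the pair of notches beside the red tile, so that it lies square across both rails and fully down in the notches. Do not knock over the espresso cup behind the guide, and let go of the stop when it is in place.

Things in the scene. Friction and masses are not known exactly. Their poses are not given: they have to be found in the camera images.
- guide: Wooden fixed board, 144x260 mm, with 2 toothed rails along y at x=-48 and +48, 12 thick, tips 56 above the worktop; cheek at the +y end. 4 notches in each at y=-81,-27,27,81: floor 32 up, 18 wide, mouth 46, self-centring. 3 fixed tiles (red, yellow, blue) on the robot's side each mark a notch; the stop starts in the 4th. Origin: on the worktop midway between rails; x away from the robot.
- stop: Loose metal bar 130 (x) x 12 (y) x 16 mm, 0.15 kg, across both rails in a notch pair; a plate 60 wide hangs 15 below it between the rails (84 apart). Black knob on top: 26 (x) x 22 (y) mm, flat sides, 28 to 66 mm above the bar's underside; grip it at about 48. Origin: middle of the bar's underside, 32 over the worktop when seated; guide's axes. Lifted over 24 it clears the teeth; lift 40.
- marker_red: Fixed red tile, 22x30x5 mm, on the board's ledge beside the notches it marks. Its origin is not in the tile but midway between the rails at the floor of those notches (32 mm over the worktop): just where the stop's origin must come. The tile's middle is 68 mm from there along -x, its top 17 mm over the worktop. Axes as the guide's.
- cup: Loose espresso cup, white outside, terracotta red inside, 62 mm wide, 92 mm over the handle, 51 mm high, upright on the worktop behind the guide (its +x side), at least 30 mm clear of it. Origin: at its underside, z up.

How it is judged:
By the outcome, as a careful person would: the job done as asked, in the order asked, and still so for the second after the job is handed in, with the robot touching nothing.
It also fails if it takes over 32 s, if anything falls off the work surface, if the arm or the gripper's body presses on something with over 40 N, if the wrist force passes 120 N, or if a joint passes its speed limit or range.

## Working session

There is one attempt and no reset: what is moved stays moved. The work goes in short steps, Python scripts to look and compute and a tool call to move; the robot and the scene stay as the last step left them, time stands still between calls to the robot, and variables do not carry over. Pictures are saved under pics/ and viewed, at most 10 in all, crops included, and the job is handed in when it is done.

Besides the shell and the picture viewer there is one more tool, called after "Request:" as name(argument=value, ...) on one line, values as JSON. step_arm: Moves the arm, as the interface text tells. Shifts and turns lie within -1 to 1; 1 stands for 15 cm of shift or pi rad of turn. Its arguments: {"type":"object","properties":{"rows":{"type":"array"},"newtons":{"type":"number"}},"required":["rows"]}

```bash
mkdir -p pics
cat > h.py <<'E'
import numpy as np, cv2
from scipy.spatial.transform import Rotation as Ro
from workcell import telemetry, cams, ticket, nets
def pts(name, depth, mask, st=None):
    i=cams.camera_info(name); K=np.array(i["intrinsics"],float); k1=i["k1"]
    v,u=np.nonzero(mask&(depth>0)); z=depth[v,u]
    uv=cv2.undistortPoints(np.stack([u,v],1).astype(np.float64)[:,None],K,np.array([k1,0,0,0,0.]))[:,0]
    P=np.c_[uv*z[:,None],z]
    if "R" in i: return (P-np.array(i["t"]))@np.array(i["R"])
    T=np.array(i["tool_from_camera"]); P=P@T[:3,:3].T+T[:3,3]
    return Ro.from_quat(st["eef_rot"]).apply(P)+np.array(st["eef_pos"])
E
python3 - <<'E'
from h import *
st=telemetry.observe(); print(st["eef_pos"],st["eef_rot"],st["time_s"])
for c in ("scene","top"):
    im,d=cams.camera(c); cv2.imwrite(f"pics/{c}1.png",im)
    for n in ("guide","stop","marker_red","cup"):
        for r in nets.cut_out(c,n)[:2]:
            P=pts(c,d,r["region"])
            if len(P): print(c,n,round(r["score"],2),r["box"],len(P),np.median(P,0).round(),np.percentile(P,[2,98],axis=0).round().tolist())
E
```

```text
[212.83929911 587.12066697 230.55540268] [ 1.73028638e-01  9.84916539e-01 -6.96258100e-04 -1.27909679e-04] 0.0
scene guide 0.68 [336.1, 190.4, 365.4, 231.9] 756 [ 658. -115.   36.] [[621.0, -139.0, 10.0], [681.0, -81.0, 52.0]]
scene guide 0.67 [298.6, 221.1, 451.9, 319.3] 8038 [508. -61.  14.] [[426.0, -200.0, 8.0], [586.0, 52.0, 56.0]]
scene stop 0.59 [373.9, 227.6, 405.0, 280.0] 753 [ 507. -101.   49.] [[452.0, -120.0, 25.0], [574.0, -90.0, 101.0]]
scene marker_red 0.54 [418.6, 277.1, 431.1, 291.2] 129 [ 436. -144.   18.] [[427.0, -158.0, 15.0], [447.0, -130.0, 20.0]]
scene cup 0.66 [333.0, 191.3, 364.7, 229.2] 823 [ 659. -115.   36.] [[621.0, -142.0, 2.0], [690.0, -81.0, 53.0]]
top stop 0.94 [357.5, 264.5, 381.1, 344.4] 867 [ 513. -105.   49.] [[456.0, -123.0, 12.0], [575.0, -91.0, 100.0]]
top cup 0.91 [352.1, 195.5, 394.1, 239.1] 1264 [ 659. -116.   23.] [[621.0, -143.0, 6.0], [689.0, -83.0, 52.0]]
```

View pics/scene1.png

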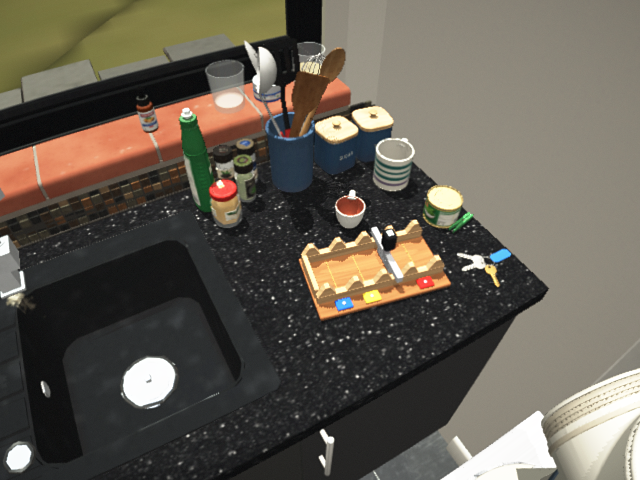

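View pics/top1.png

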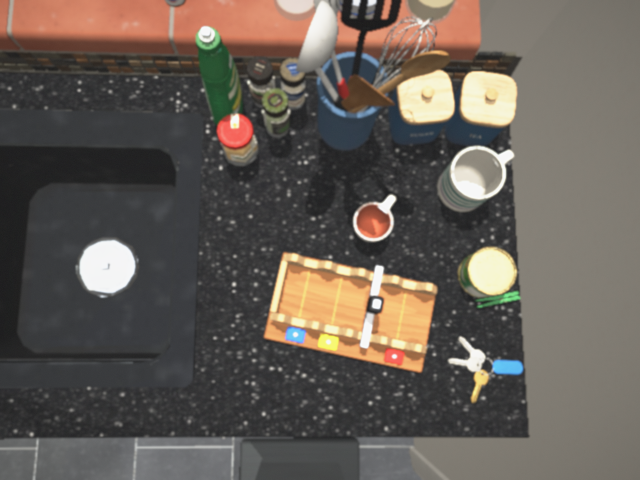

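The stop is in the third notch from the cheek, knob near top px (376,304). The red tile marks the −y end notch, near (394,356). The cup stands behind, near (373,222).

```bash
cat >> h.py <<'E'
def hue(im,name):
    h,s,v=cv2.split(cv2.cvtColor(im,cv2.COLOR_BGR2HSV))
    m={"red":((h<6)|(h>174)),"yellow":(h>23)&(h<34),"blue":(h>100)&(h<118)}[name]
    return m&(s>190)&(v>90)
def analyse(c,im,d,st=None):
    P=pts(c,d,d>0,st); 
    full=np.full(im.shape[:2],0); v,u=np.nonzero(d>0)
    W=np.zeros(im.shape[:2]+(3,)); W[v,u]=P
    roi=(abs(W[...,0]-505)<130)&(abs(W[...,1]+75)<170)
    for n in ("blue","yellow","red"):
        m=hue(im,n)&roi&(W[...,2]>8)&(W[...,2]<28)
        if m.sum()>10:
            A=W[m]; r=cv2.minAreaRect(A[:,:2].astype(np.float32)); print(n,m.sum(),A.mean(0).round(1),[np.round(x,1) for x in r])
    r=[q for q in nets.cut_out(c,"stop")]
    if r:
        A=W[r[0]["region"]&roi]; b=A[(A[:,2]>42)&(A[:,2]<54)]; k=A[A[:,2]>92]
        print("stop",r[0]["score"],r[0]["box"])
        if len(b)>20:
            q=cv2.minAreaRect(b[:,:2].astype(np.float32)); print("bar",len(b),q,b[:,2].mean())
            q=cv2.fitLine(b[:,:2].astype(np.float32),cv2.DIST_HUBER,0,.01,.01).ravel(); print("line",q,np.degrees(np.arctan(q[1]/q[0])))
        if len(k)>5: print("knob",len(k),k.mean(0).round(1),cv2.minAreaRect(k[:,:2].astype(np.float32)))
    return W
E
python3 - <<'E'
from h import *
im,d=cams.camera("top"); analyse("top",im,d)
print(telemetry.observe()["time_s"])
E
```

```text
stop 0.67 [359.2, 263.8, 383.5, 346.5]
bar 497 ((514.019287109375, -106.28374481201172), (13.362737655639648, 128.2874755859375), 78.62239837646484) 47.666953745299885
line [ 9.7930503e-01 -2.0238997e-01  5.1097943e+02 -1.0501188e+02] -11.676751
knob 239 [ 514.5 -105.5   97.1] ((514.5658569335938, -106.13683319091797), (21.365875244140625, 25.598230361938477), 80.19992065429688)
0.6
```

Request:
step_arm(rows=[[0.111,-0.257,0,0,0,0.003,1],[0.111,-0.257,0,0,0,0.003,1],[0.111,-0.257,0,0,0,0.003,1],[0.111,-0.257,0,0,0,0.003,1],[0.111,-0.257,0,0,0,0.003,1],[0.111,-0.257,0,0,0,0.003,1],[0.111,-0.257,0,0,0,0.003,1],[0.111,-0.257,0,0,0,0.003,1],[0.111,-0.257,0,0,0,0.003,1],[0.111,-0.257,0,0,0,0.003,1],[0.111,-0.257,0,0,0,0.003,1],[0.111,-0.257,0,0,0,0.003,1],[0.111,-0.257,0,0,0,0.003,1],[0.111,-0.257,0,0,0,0.003,1],[0.111,-0.257,0,0,0,0.003,1],[0.111,-0.257,0,0,0,0.002,1],[0.111,-0.257,0,0,0,0,1],[0.111,-0.257,0,0,0,0,1],[0,0,0,0,0,0,1],[0,0,0,0,0,0,1]])

```text
time_s: 2.6
eef_pos: [512.6, -107.0, 231.1]
eef_rot: [0.101, 0.995, 0.0, -0.0]
force: [0.9, 0.2, -0.5]
width: 1.001
gripper_force: 0.0
```

Run:
```python
from h import *
st=telemetry.observe(); im,d=cams.camera("wrist"); cv2.imwrite("pics/w1.png",im)
print(st["eef_pos"],st["eef_rot"],st["force"]); R=Ro.from_quat(st["eef_rot"]).as_matrix(); print(R.round(3), cams.camera_info("wrist")["tool_from_camera"])
W=analyse("wrist",im,d,st); np.save("W1.npy",W)
print(telemetry.observe()["time_s"])
```

```text
[ 512.61610665 -107.0123958   231.06450113] [ 1.00921974e-01  9.94894295e-01  1.43676342e-04 -2.75672693e-04] [ 0.90618023  0.19023107 -0.51985384]
[[-0.98   0.201 -0.001]
 [ 0.201  0.98   0.   ]
 [ 0.001  0.    -1.   ]] [[ 1.10681671e-03 -9.61035449e-01 -2.76422940e-01  6.96481952e+01]
 [ 9.99999070e-01  8.43585770e-04  1.07118409e-03 -1.00873487e+00]
 [-7.96259423e-04 -2.76423868e-01  9.61035489e-01 -1.43678788e+02]
 [ 0.00000000e+00  0.00000000e+00  0.00000000e+00  1.00000000e+00]]
blue 19 [478.7  11.4  18.3] [array([477.9,  10.2]), array([26.6,  2. ]), np.float64(79.0)]
yellow 598 [458.5 -40.2  18. ] [array([458.7, -40.2]), array([30. , 21.8]), np.float64(75.6)]
red 430 [ 435.7 -147.6   17.8] [array([ 436.7, -146. ]), array([30.6, 21.3]), np.float64(78.1)]
stop 0.65 [306.9, 149.6, 336.1, 280.6]
bar 1134 ((513.987060546875, -107.17656707763672), (12.009763717651367, 127.68685913085938), 78.08272552490234) 48.88822531363371
line [ 9.78214562e-01 -2.07596526e-01  5.07420624e+02 -1.05708405e+02] -11.98154
knob 767 [ 512.6 -107.    98.2] ((513.2770385742188, -107.0770492553711), (20.793262481689453, 24.96063995361328), 78.4126205444336)
2.7
```

View pics/w1.png

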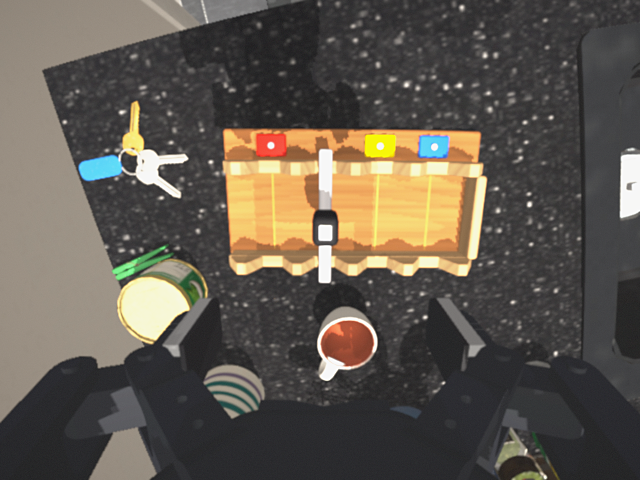

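Request:
step_arm(rows=[[0.007,0,-0.267,0,0,-0.001,1],[0,0,-0.267,0,0,0,1],[0,0,-0.267,0,0,0,1],[0,0,-0.2,0,0,0,1],[0,0,-0.133,0,0,0,1],[0,0,0,0,0,0,1],[0,0,0,0,0,0,-1],[0,0,0,0,0,0,-1],[0,0,0,0,0,0,-1],[0,0,0,0,0,0,-1],[0,0,0,0,0,0,-1],[0,0,0,0,0,0,-1],[0,0,0,0,0,0,-1],[0,0,0,0,0,0,-1]], newtons=40)

```text
time_s: 4.1
eef_pos: [514.3, -106.5, 62.1]
eef_rot: [0.102, 0.995, -0.0, 0.001]
force: [-1.0, 1.0, 6.9]
width: 0.25
gripper_force: 38.9
```

Request:
step_arm(rows=[[0,0,0.067,0,0,0,-1],[0,0,0.067,0,0,0,-1],[0,0,0.067,0,0,0,-1],[0,0,0.067,0,0,0,-1],[0,0,0,0,0,0,-1],[0,0,0,0,0,0,-1]])

```text
time_s: 4.7
eef_pos: [513.9, -106.4, 101.8]
eef_rot: [0.101, 0.995, -0.0, 0.0]
force: [-1.0, -0.3, -1.3]
width: 0.25
gripper_force: 39.4
```

Run:
```python
from h import *
st=telemetry.observe(); im,d=cams.camera("wrist"); cv2.imwrite("pics/w2.png",im)
print(st["eef_pos"],st["force"],st["width"])
im,d=cams.camera("scene"); cv2.imwrite("pics/s2.png",cv2.resize(im[170:340,270:490],None,fx=3,fy=3))
```

```text
[ 513.94467248 -106.36432782  101.77907595] [-0.98257027 -0.30579536 -1.26657827] 0.2499280533008754
```

View pics/w2.png

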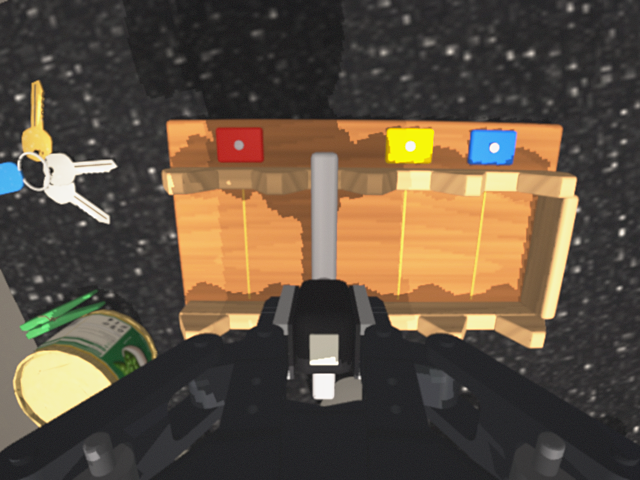

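View pics/s2.png

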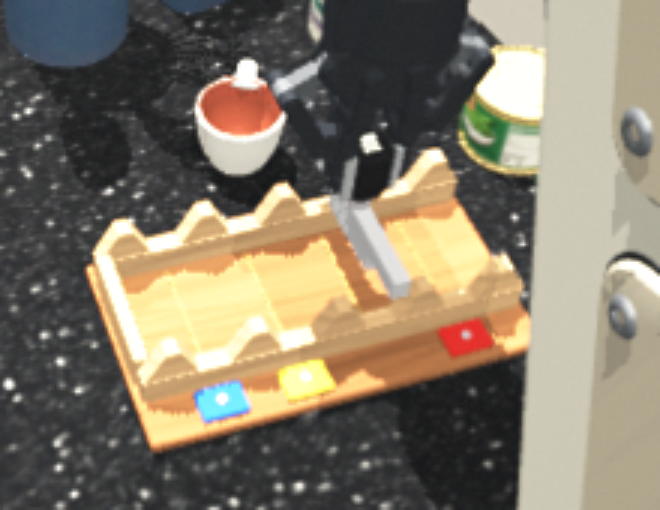

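The stop hangs straight in the gripper, bar at about px (324,220), clear of the teeth. The red tile is at (240,145), one notch further over.

Request:
step_arm(rows=[[-0.018,-0.088,0,0,0,0,-1],[-0.018,-0.088,0,0,0,0,-1],[-0.018,-0.088,0,0,0,0,-1],[-0.018,-0.088,0,0,0,0,-1],[0,0,0,0,0,0,-1],[0,0,0,0,0,0,-1],[0,0,0,0,0,0,-1]])

```text
time_s: 5.5
eef_pos: [502.9, -159.1, 101.3]
eef_rot: [0.102, 0.995, 0.0, -0.0]
force: [0.8, -0.3, -0.7]
width: 0.246
gripper_force: 39.5
```

Run:
```python
from h import *
st=telemetry.observe(); im,d=cams.camera("wrist"); print(st["eef_pos"],st["eef_rot"])
v,u=np.nonzero(d>0); W=np.zeros((480,640,3)); W[v,u]=pts("wrist",d,d>0,st)
th=np.radians(-11.75); o=np.array([503.3,-159.9]); x=np.array([np.cos(th),np.sin(th)]); y=np.array([-x[1],x[0]])
L=np.dstack([(W[...,:2]-o)@x,(W[...,:2]-o)@y,W[...,2]])
b=L[(v.size>0)&(abs(L[...,0]+40)<30)&(abs(L[...,1])<12)&(L[...,2]>78)&(L[...,2]<98)]
print("bar",len(b),np.percentile(b,[1,50,99],axis=0).round(1).tolist(),np.degrees(np.polyfit(b[:,0],b[:,1],1)[0]))
for n in ("red","yellow","blue"):
    m=hue(im,n)&(L[...,2]>8)&(L[...,2]<28)&(abs(L[...,0]+68)<25)
    if m.sum()>20: print(n,m.sum(),cv2.minAreaRect(L[m][:,:2].astype(np.float32)))
```

```text
[ 502.93218421 -159.05697292  101.34804687] [ 1.01643311e-01  9.94820903e-01  8.93852743e-05 -2.97136815e-05]
bar 3081 [[-64.9, -6.0, 85.9], [-39.6, -0.0, 88.1], [-10.8, 5.8, 89.7]] 0.032677555534191924
red 1190 ((-68.26033782958984, 0.11125946044921875), (21.81219482421875, 29.337207794189453), 0.14933109283447266)
yellow 1453 ((-67.82304382324219, 108.86494445800781), (21.558286666870117, 32.998600006103516), 1.2423286437988281)
blue 476 ((-67.72955322265625, 161.11212158203125), (29.371809005737305, 20.39590835571289), 89.3700942993164)
```

Bar centred on the red notch within 0.2 mm; lowering.

Request:
step_arm(rows=[[0,0,-0.067,0,0,0,-1],[0,0,-0.067,0,0,0,-1],[0,0,-0.067,0,0,0,-1],[0,0,-0.04,0,0,0,-1],[0,0,-0.02,0,0,0,-1],[0,0,0,0,0,0,-1],[0,0,0,0,0,0,-1],[0,0,0,0,0,0,-1]])

```text
time_s: 6.35
eef_pos: [502.9, -159.1, 62.2]
eef_rot: [0.101, 0.995, 0.0, -0.0]
force: [-1.0, 0.3, 1.1]
width: 0.253
gripper_force: 39.9
```

Request:
step_arm(rows=[[0,0,0,0,0,0,-0.3],[0,0,0,0,0,0,0],[0,0,0,0,0,0,0.5],[0,0,0,0,0,0,1],[0,0,0,0,0,0,1],[0,0,0,0,0,0,1],[0,0,0,0,0,0,1],[0,0,0.133,0,0,0,1],[0,0,0.267,0,0,0,1],[0,0,0.267,0,0,0,1],[0,0,0.267,0,0,0,1],[0,0,0.2,0,0,0,1],[0,0,0,0,0,0,1],[0,0,0,0,0,0,1]])

```text
time_s: 7.75
eef_pos: [503.1, -159.2, 232.7]
eef_rot: [0.101, 0.995, -0.0, 0.001]
force: [-0.2, 0.6, -1.4]
width: 1.0
gripper_force: 0.0
```

Run:
```python
from h import *
st=telemetry.observe(); im,d=cams.camera("wrist"); cv2.imwrite("pics/w3.png",im); print(st["eef_pos"],st["width"],st["time_s"])
analyse("wrist",im,d,st)
```

```text
[ 503.10483883 -159.16869559  232.72499358] 0.9995681026093494 7.75
blue 30 [471.8   5.3  17.9] [array([474.7,   7. ]), array([31. , 15.6]), np.float64(46.1)]
yellow 614 [458.1 -40.7  17.9] [array([458.4, -40.4]), array([29.9, 21.5]), np.float64(79.1)]
red 268 [ 434.3 -145.9   17.8] [array([ 436.4, -145.7]), array([30.2, 21.3]), np.float64(78.6)]
stop 0.83 [310.3, 149.0, 335.7, 278.3]
bar 1089 ((502.6268310546875, -159.5139617919922), (11.303942680358887, 126.93701934814453), 78.17485809326172) 48.938467701048566
line [ 9.7971845e-01 -2.0037913e-01  4.9498123e+02 -1.5785258e+02] -11.55913
knob 726 [ 501.2 -159.3   98.3] ((501.9353332519531, -159.3069305419922), (19.966690063476562, 24.91201400756836), 78.24789428710938)
```

View pics/w3.png

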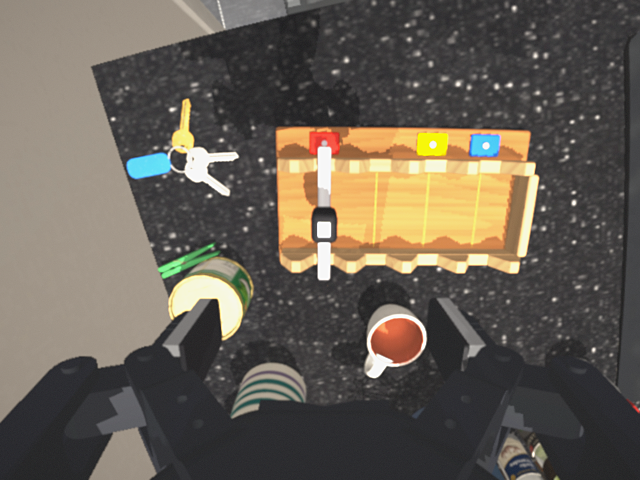

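The bar lies square at px (324,215) in line with the red tile at (324,142), at the same height as when it was first seated. The cup is upright at (397,340) and the gripper is clear.

```bash
python3 -c "
from workcell import ticket; print(ticket.job_done())"
```

```text
the job is handed in; nothing more can be done
None
```

The stop is seated square in the red notches, within about 1 mm of the target, and released; the cup is still upright, and I handed the job in at about 7.8 s.

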